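Put the stacking cups on the warming plate

ROBOT

A 6-joint arm with a two-finger parallel gripper is mounted at the origin on the work surface. World frame = base frame: x ahead of the robot, y to its left, z up, the work surface at z = 0. Lengths are in m, angles in rad, forces in N, time in s.
With the tool pointing down it reaches from about 0.3 to 0.75 m from the base axis. Payload 8.5 kg.
Tool frame: the origin (TCP) lies at the very end of the fingers, on their centre line; the grasp point (between the pads) lies 19 mm behind it; z points along the fingers, y is the line along which they close (so a half turn about z gives the same grasp; the last joint's range is limited). The gripper opens to 88 mm and grips with 3 to 60 N. Pads are 18 mm wide; open, the fingers measure 123 mm over their backs; the gripper's body (75 mm by 187 mm) begins 45 mm behind the grasp point.
Start: joints at [-1.514, 0.381, 1.297, -0, 1.464, -0.215], TCP at [0.148, -0.53, 0.239] pointing down, gripper open.
Joint ranges: [-3.11, 3.11], [-0.89, 2.33], [0.22, 2.48], [-1.42, 4.56], [0.17, 2.85], [-2.88, 2.88]. Speed limits (rad/s): [2.39, 2.39, 3.14, 3.14, 3.14, 3.14].

INTERFACE

Orientations are given as a rotation vector (axis times angle).
In Python, from rig import ctrl gives the robot as it stands. The module is installed in compiled form; this text tells all that it offers. Calls block until the motion is done:
- ctrl.reach(position, orientation): joint-space move of the TCP to a pose.
- ctrl.movel(position, attitude=None, v=0.15, contact_N=None): straight line of the TCP; attitude=None keeps the orientation; v is the mean speed in m/s. With contact_N (N) it stops when the force on the tool has changed by that much, and returns True; else False.
- ctrl.move_joints(angles): joint-space move.
- ctrl.let_go() and ctrl.gripper_close(): open the fingers fully, or close them until they stop; the grip force is fixed at half the most.
- ctrl.wait(seconds).
- ctrl.ik(position, orientation): joint angles nearest the present ones, or None.
- ctrl.state(): the state.
- ctrl.grab_frame(name): name is "scene" or "top" or "wrist"; returns (picture, depth): 400x640x3 uint8, blue, green, red; 400x640 float32, m along the optical axis (not along the pixel's ray), 0 where there is no reading.
- ctrl.camera_info(name): a dict with "fov_y" (degrees; the focal length in pixels is half the picture's height over the tangent of half this angle, whatever the lens; pixels are square), "cx", "cy" (the principal point, pixels), "dist_coeffs" ([k1, k2, p1, p2, k3] as OpenCV has them; the pictures are not rectified), "R" (3x3) and "t" (3): a world point X has camera coordinates R X + t; the wrist camera has in their place "tool_from_camera" (4x4, takes a point from camera to tool coordinates, whose origin is the TCP and whose axes are the flange's). Camera axes: x right, y down, z forward; pixel columns grow to the right and rows downward; lengths in m; the calibration is good to about 2 mm. A picture is of the moment at which its call begins: read the wrist's pose just before it. camera_info takes no time and is no camera call.
A pose or a line that the arm cannot do raises ctrl.MotionError and nothing moves.
- ctrl.sign_off(): hands the job in; it is judged then, once.
The state is a dict: "time_s": time; "joints": joint angles; "qd": joint speeds; "effort": joint torques, N m; "tcp_pos": TCP position; "ee_rot": TCP orientation; "force": force on the tool from outside, world axes, zero at the start; "wrist_torque": the same for the moment, N m; "width": opening from 0.0 (shut) to 1.0 (fully open); "gripper_force": force on a finger pad.
Only numpy, scipy, OpenCV 4.12 (cv2) and the standard library are available. Lean on these libraries where they do the work, as an engineer would, in place of code of your own. Each camera call takes 0.05 s, during which the arm holds its last target. There are 200 camera calls.

TASK

The cups are to be warmed: lift the kettle off the warming plate by its handle and set it down gently, upright and wholly on the round cork trivet. Then nest all the white handleless cups (three to five are out) in one another, right way up and fully home, as one straight stack standing on the warming plate, and only then push the warmer's lever all the way over to switch it on. Leave everything else where it stands.

Things in the scene. Friction and masses are not known exactly. Their poses are not given: they have to be found in the camera images.
- kettle: steel kettle, 120 mm in diameter (flat underside 100 across), body 100 tall with a lid knob up to 120; spout along its +x reaching 108 from the axis; fixed arched handle over the top in its x-z plane. Origin at the centre of its underside, z up. About 0.6 kg. Starts on the warming plate, any yaw
- kettle_handle (a point): middle of the handle's straight black grip bar: 14 mm thick round bar, 76 long, running along the kettle's x, level, 175 above the kettle's underside and straight above its centre; 55 of clear space below its middle down to the lid knob
- trivet_top (a point): centre of the upper face of the round cork trivet, 160 in diameter, 10 thick, lying loose on the table, 0.3 kg, z up
- plate_top (a point): centre of the upper face of the warmer's round dark hot plate, 160 in diameter, 41 above the table. The warmer is a fixed flat steel box 270 (its x) by 190 (its y), 35 high; this point lies 35 towards +x of the box's middle. Its x points away from the robot, give or take 0.2 rad
- switch (a joint): the warmer's toggle lever, rad: 0 to 1.0; about 0 (up to 0.12) at the start = off, leaning towards the warmer's -y; 1.0 = on, leaning as far towards +y. Light friction, under 2 N at the tip; it stays where it is left
- switch_tip (a point): centre of the lever's round black knob, diameter 26, on a thin 60 mm lever. Its pivot lies 135 in front (-x of the warmer) of plate_top, 16 above the plate's face; the lever leans 0.5 rad either way from upright, so the knob travels 58 mm from the warmer's -y to its +y. The black block under it reaches 29 above the plate's face
- cup1: white handleless stacking cup, 72 tall, upright; origin: centre of its underside, z up its axis. Foot diameter 34 at the bottom, 53 at height 44; above a shoulder at 46 a collar, diameter 65 to 67 at the rim, wall 3.5, mouth 60 wide. Nested, its shoulder sits on the rim below: each cup stands 26 higher than the one under it. About 0.15 kg. None if absent in this run (or while held)
- cup2: white handleless stacking cup, 72 tall, upright; origin: centre of its underside, z up its axis. Foot diameter 34 at the bottom, 53 at height 44; above a shoulder at 46 a collar, diameter 65 to 67 at the rim, wall 3.5, mouth 60 wide. Nested, its shoulder sits on the rim below: each cup stands 26 higher than the one under it. About 0.15 kg. None if absent in this run (or while held)
- cup3: white handleless stacking cup, 72 tall, upright; origin: centre of its underside, z up its axis. Foot diameter 34 at the bottom, 53 at height 44; above a shoulder at 46 a collar, diameter 65 to 67 at the rim, wall 3.5, mouth 60 wide. Nested, its shoulder sits on the rim below: each cup stands 26 higher than the one under it. About 0.15 kg. None if absent in this run (or while held)
- cup4: white handleless stacking cup, 72 tall, upright; origin: centre of its underside, z up its axis. Foot diameter 34 at the bottom, 53 at height 44; above a shoulder at 46 a collar, diameter 65 to 67 at the rim, wall 3.5, mouth 60 wide. Nested, its shoulder sits on the rim below: each cup stands 26 higher than the one under it. About 0.15 kg. None if absent in this run (or while held)
- cup5: white handleless stacking cup, 72 tall, upright; origin: centre of its underside, z up its axis. Foot diameter 34 at the bottom, 53 at height 44; above a shoulder at 46 a collar, diameter 65 to 67 at the rim, wall 3.5, mouth 60 wide. Nested, its shoulder sits on the rim below: each cup stands 26 higher than the one under it. About 0.15 kg. None if absent in this run (or while held)
- jam_jar: bystander: closed jam jar with a lid, 60 diameter, 70 tall, among the cups; origin at the centre of its underside. Not to be moved
- mug: bystander: blue mug with a handle, 76 diameter, 85 tall, behind the cups, origin at the centre of its underside; not to be moved
- spoon: bystander: wooden spoon, 260 long, lying at the left side; not to be moved
- spatula: bystander: spatula, 270 long, lying at the right side; not to be moved
Things that resemble listed ones, but are neither listed nor needed, are in the scene too. Leave any purple look-alike of the cup1 alone. Leave any green look-alike of the cup5 alone.

How it is judged:
On the way, in this order (a step that is already met when the one before it is completed fails the run):
1. the kettle stands upright on the cork trivet, released (horizontal distance between kettle and trivet_top below 0.03 m and angle between kettle's own z axis and vertical below 0.08 rad and z of kettle in the frame of trivet_top between -0.006 and 0.006 m and contact force between the fingers and kettle below 0.3 N and linear speed of kettle below 0.03 m/s), for 0.2 s.
2. all cups are nested in one upright stack on the warming plate, released (angle between each of cup1, cup2, cup3, cup4, cup5's own z axis and vertical below 0.1 rad and horizontal distance between each of cup1, cup2, cup3, cup4, cup5 and plate_top below 0.055 m and linear speed of each of cup1, cup2, cup3, cup4, cup5 below 0.03 m/s and contact force between the fingers and cup1 below 0.3 N and horizontal distance between cup1 and cup2 below 0.008 m and horizontal distance between each of cup1, cup2 and cup3 below 0.008 m and horizontal distance between each of cup1, cup2, cup3 and cup4 below 0.008 m and horizontal distance between each of cup1, cup2, cup3, cup4 and cup5 below 0.008 m and (z of cup1 in the frame of plate_top between -0.006 and 0.006 m or z of cup1 in the frame of plate_top between 0.02 and 0.032 m or z of cup1 in the frame of plate_top between 0.046 and 0.058 m or z of cup1 in the frame of plate_top between 0.072 and 0.084 m or z of cup1 in the frame of plate_top between 0.098 and 0.11 m) and contact force between the fingers and cup2 below 0.3 N and (z of cup2 in the frame of plate_top between -0.006 and 0.006 m or z of cup2 in the frame of plate_top between 0.02 and 0.032 m or z of cup2 in the frame of plate_top between 0.046 and 0.058 m or z of cup2 in the frame of plate_top between 0.072 and 0.084 m or z of cup2 in the frame of plate_top between 0.098 and 0.11 m) and contact force between the fingers and cup3 below 0.3 N and (z of cup3 in the frame of plate_top between -0.006 and 0.006 m or z of cup3 in the frame of plate_top between 0.02 and 0.032 m or z of cup3 in the frame of plate_top between 0.046 and 0.058 m or z of cup3 in the frame of plate_top between 0.072 and 0.084 m or z of cup3 in the frame of plate_top between 0.098 and 0.11 m) and contact force between the fingers and cup4 below 0.3 N and (z of cup4 in the frame of plate_top between -0.006 and 0.006 m or z of cup4 in the frame of plate_top between 0.02 and 0.032 m or z of cup4 in the frame of plate_top between 0.046 and 0.058 m or z of cup4 in the frame of plate_top between 0.072 and 0.084 m or z of cup4 in the frame of plate_top between 0.098 and 0.11 m) and contact force between the fingers and cup5 below 0.3 N and (z of cup5 in the frame of plate_top between -0.006 and 0.006 m or z of cup5 in the frame of plate_top between 0.02 and 0.032 m or z of cup5 in the frame of plate_top between 0.046 and 0.058 m or z of cup5 in the frame of plate_top between 0.072 and 0.084 m or z of cup5 in the frame of plate_top between 0.098 and 0.11 m)), for 0.2 s.
3. the lever is pushed over to on (value of joint switch above 0.85 rad), for 0.1 s.
At the end, for the whole second after the job is handed in: Kettle upright on the trivet, released, within 30 mm of its centre; all cups upright (0.1 rad) in one stack within 55 mm of the hot plate's centre, axes within 8 mm of one another, each fully home (height within 6 mm), at rest; lever past 0.85 rad; in that order (all of step 1 and all of step 2 and value of joint switch above 0.85 rad); the robot touches nothing.
It fails at once if the kettle is dropped (falls free at over 0.4 m/s: a drop of more than 15 mm or so) (contact force between the fingers and kettle below 0.3 N and linear speed of kettle above 0.4 m/s and (height (world z) of kettle above 0.06 m or height (world z) of kettle between 0.018 and 0.03 m)).
It fails at once if the kettle is tipped by more than 0.6 rad (angle between kettle's own z axis and vertical above 0.6 rad).
It fails at once if the jam jar, mug, spoon or spatula is moved by more than 50 mm (distance of any of jam_jar, mug, spoon, spatula from where it was at the start of the episode above 0.05 m).
Of cup1, cup2, cup3, cup4, cup5 only 3 to 5 are there at a start; the rules pass over those that are not, and their reading is None.
At some moment in a run one of kettle, trivet may be knocked a few centimetres aside while the robot is not near it.
It also fails if it takes over 210 s, if anything falls off the work surface, if the arm or the gripper's body presses on something with over 40 N, if the wrist force passes 120 N, or if a joint passes its speed limit or range.

## Working session

There is one attempt and no reset: what is moved stays moved. The work goes in short steps, each a Python script; the robot and the scene stay as the last script left them, time stands still between calls to the robot, and variables do not carry over. Pictures are saved under pics/ and viewed, at most 14 in all, crops included, and the job is handed in when it is done.

```bash
mkdir -p pics; ls
python3 - <<'E'
from rig import ctrl
import cv2,json,numpy as np
for n in("scene","top","wrist"):
    p,d=ctrl.grab_frame(n); cv2.imwrite(f"pics/{n}0.png",p); np.savez(f"pics/{n}0.npz",p=p,d=d)
    print(n,{k:np.round(np.array(v),4).tolist() for k,v in ctrl.camera_info(n).items()}, (d>0).mean())
print(ctrl.state())
E
```

```text
pics
scene {'fov_y': 49.6059, 'cx': 311.577, 'cy': 200.9511, 'dist_coeffs': [-0.0617, 0.0, 0.0, 0.0, 0.0], 'R': [[-0.6198, 0.7845, -0.0187], [0.5908, 0.4507, -0.6692], [-0.5166, -0.4259, -0.7428]], 't': [0.3626, -0.231, 1.8748]} 0.99592578125
top {'fov_y': 46.8483, 'cx': 319.6147, 'cy': 197.6735, 'dist_coeffs': [0.0198, 0.0, 0.0, 0.0, 0.0], 'R': [[0.0188, -0.9998, 0.0089], [-0.9919, -0.0198, -0.1255], [0.1256, -0.0065, -0.9921]], 't': [-0.025, 0.5745, 1.5158]} 0.99594921875
wrist {'fov_y': 64.1554, 'cx': 319.5356, 'cy': 198.4864, 'dist_coeffs': [-0.0423, 0.0, 0.0, 0.0, 0.0], 'tool_from_camera': [[-0.0016, -0.9459, -0.3243, 0.0848], [1.0, -0.0019, 0.0006, -0.0001], [-0.0012, -0.3243, 0.9459, -0.1451], [0.0, 0.0, 0.0, 1.0]]} 0.996078125
{'time_s': 0.15, 'joints': array([-1.51427925e+00,  3.81082584e-01,  1.29799931e+00, -3.87694376e-06,
        1.46359187e+00, -2.15277216e-01]), 'qd': array([ 5.30517972e-05, -1.59089667e-03, -3.18824200e-03, -5.11358691e-04,
        1.23589363e-04,  1.42774946e-03]), 'effort': array([ 9.18250589e-04, -4.38081408e+01, -2.24615800e+01,  7.11949286e-02,
        3.43303476e-02, -7.84643953e-05]), 'tcp_pos': array([ 0.14765085, -0.52960982,  0.23828686]), 'ee_rot': array([-3.11155958e+00, -4.25475185e-01, -1.28582945e-04]), 'force': array([ 0.09299826,  0.26931124, -0.74731649]), 'wrist_torque': array([ 0.06114125, -0.03315087, -0.01447319]), 'gripper_force': 0.0, 'width': 1.0002800340086555}
```

View pics/top0.png

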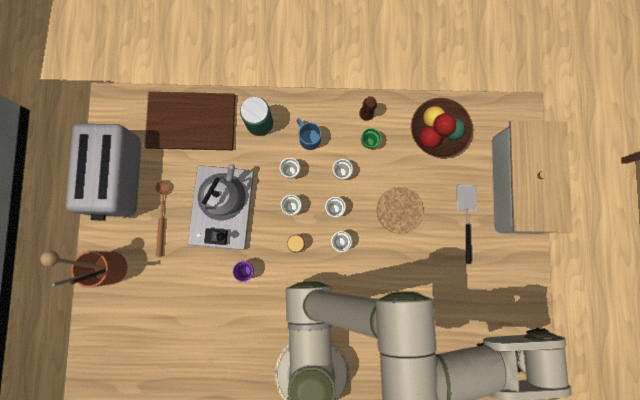

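View pics/scene0.png

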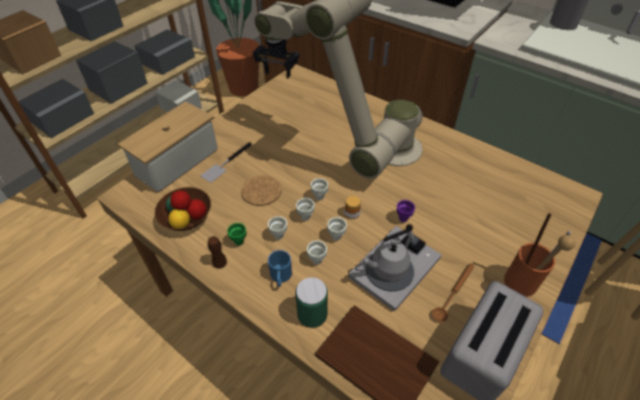

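The top view shows five white cups at (290,168), (342,170), (291,205), (335,208) and (341,242). Possible confusions:
- Purple cup (243,271), green cup (371,139), jam jar (296,243) and blue mug (310,135).
- Kettle grip bar at about (213,192). The black lever block at (216,236) is also dark.
- Cork trivet at (400,210). The wooden board at (190,120) and the fruit bowl at (442,127) are not it.

I choose the white cups, the bar on the kettle and the cork disc, and measure these next.

```bash
cat > h.py <<'E'
from rig import ctrl
import cv2,numpy as np
from scipy.spatial.transform import Rotation as Ro
def cam(name,st=None):
    c=ctrl.camera_info(name); f=200/np.tan(np.radians(c["fov_y"])/2)
    K=np.array([[f,0,c["cx"]],[0,f,c["cy"]],[0,0,1.]]); D=np.array(c["dist_coeffs"],float)
    if name=="wrist":
        T=np.eye(4); T[:3,:3]=Ro.from_rotvec(st["ee_rot"]).as_matrix(); T[:3,3]=st["tcp_pos"]
        T=T@np.array(c["tool_from_camera"]); R=T[:3,:3]; o=T[:3,3]   # camera->world
    else:
        R=np.array(c["R"]).T; o=-R@np.array(c["t"])
    return K,D,R,o
def rays(uv,C):
    K,D,R,o=C
    n=cv2.undistortPoints(np.array(uv,float).reshape(-1,1,2),K,D).reshape(-1,2)
    return np.c_[n,np.ones(len(n))]@R.T   # unit camera depth
def onplane(uv,z,C):
    d=rays(uv,C); o=C[3]; return (o+d*((z-o[2])/d[:,2])[:,None])
def cloud(dep,C):
    v,u=np.mgrid[:400,:640]; d=rays(np.c_[u.ravel(),v.ravel()],C)
    P=C[3]+d*dep.reshape(-1,1); P[dep.ravel()==0]=np.nan
    return P.reshape(400,640,3)
def grab(name,save=None):
    st=ctrl.state(); p,d=ctrl.grab_frame(name)
    if save: cv2.imwrite(f"pics/{save}.png",p)
    C=cam(name,st); return p,d,C,cloud(d,C)
def circ(P):
    P=np.asarray(P)[:,:2]
    for _ in range(4):
        A=np.c_[2*P,np.ones(len(P))]; s=np.linalg.lstsq(A,(P**2).sum(1),rcond=None)[0]
        r=np.sqrt(s[2]+s[0]**2+s[1]**2); e=abs(np.hypot(*(P-s[:2]).T)-r); P=P[e<max(.003,2*np.median(e))] if len(P)>10 else P
    return s[0],s[1],r
def down(yaw):  # tool y axis horizontally at yaw+90deg, tool x along yaw
    return (Ro.from_euler('z',yaw)*Ro.from_rotvec([np.pi,0,0])).as_rotvec()
E
cat > meas.py <<'E'
from h import *
p,d,C,P=grab("top")
X,Y,Z=P[...,0],P[...,1],P[...,2]
hsv=cv2.cvtColor(p,cv2.COLOR_BGR2HSV)
def blob(m,lo,hi):
    n,l,s,c=cv2.connectedComponentsWithStats(m.astype(np.uint8),connectivity=8)
    return [(l==i,c[i],s[i]) for i in range(1,n) if lo<s[i,4]<hi]
if __name__=="__main__":
    for u,v in [(290,168),(342,170),(291,205),(335,208),(341,242),(296,243),(310,135),(243,271),(371,139)]:
        w=np.zeros(Z.shape,bool); w[v-16:v+17,u-16:u+17]=1
        m=w&(Z>.063)&(Z<.085)
        print("obj",(u,v),np.round(circ(P[m]),4),m.sum(),np.median(hsv[m],0), np.nanmax(Z[w]).round(3))
    m=np.zeros(Z.shape,bool); m[180:240,370:430]=1; m&=(Z>.005)&(Z<.03)
    for b,c,s in blob(m,200,9999):
        k=np.argwhere(b)[:,::-1]; cn=max(cv2.findContours(b.astype(np.uint8),0,cv2.CHAIN_APPROX_NONE)[0],key=len)[:,0]
        print("trivet",np.round(circ(onplane(cn,.01,C)),4))
    w=np.zeros(Z.shape,bool); w[150:260,185:260]=1
    for b,c,s in blob(w&(Z>.18),5,5000):
        q=P[b]; print("handle",s[4],q.mean(0).round(4),np.nanmax(q[:,2]),np.degrees(np.arctan2(*np.linalg.svd((q-q.mean(0))[:,:2])[2][0][::-1])))
    m=w&(Z>.1)&(Z<.2); print("kettle",P[m].mean(0),m.sum())
    m=(w&(Z>.028)); big=max(blob(w&(Z>.025)&(Z<.05),100,9999),key=lambda t:t[2][4])[0]
    box=cv2.minAreaRect(np.ascontiguousarray(onplane(np.argwhere(big)[:,::-1],.035,C)[:,:2],dtype=np.float32)); print("warmer",box)
    m=w&(Z>.075)&(np.mgrid[:400,:640][0]>222); print("knob",P[m].mean(0) if m.any() else None,m.sum())
    cv2.imwrite("pics/k.png",cv2.resize(p[150:260,180:300],None,fx=6,fy=5,interpolation=cv2.INTER_CUBIC))
E
python3 meas.py
```

```text
obj (290, 168) [0.6701 0.089  0.0315] 78 [ 30.   18.  203.5] 0.081
obj (342, 170) [ 0.6694 -0.086   0.0314] 76 [ 30.  17. 205.] 0.08
obj (291, 205) [0.5464 0.0816 0.0316] 70 [ 28.   16.  209.5] 0.078
obj (335, 208) [ 0.5422 -0.0635  0.0315] 70 [ 30.  15. 214.] 0.079
obj (341, 242) [ 0.4298 -0.0853  0.0317] 73 [ 26.  18. 208.] 0.079
obj (296, 243) [0.4213 0.0628 0.0207] 198 [ 20. 131. 230.] 0.079
obj (310, 135) [0.7843 0.0249 0.0363] 137 [103. 110. 110.] 0.091
obj (243, 271) [0.3291 0.2296 0.0314] 80 [141.  115.  149.5] 0.082
obj (371, 139) [ 0.777  -0.1799  0.0315] 83 [ 63. 135. 126.] 0.077
trivet [ 0.5424 -0.2873  0.0775]
handle 164 [0.5666 0.311  0.2175] 0.22983080828041746 153.00964401313826
kettle [0.56321464 0.29861461 0.1287846 ] 1019
warmer ((0.5384795665740967, 0.3171038031578064), (0.19062241911888123, 0.2687906324863434), 85.70040130615234)
knob [0.43738708 0.29817174 0.11599558] 56
```

View pics/k.png

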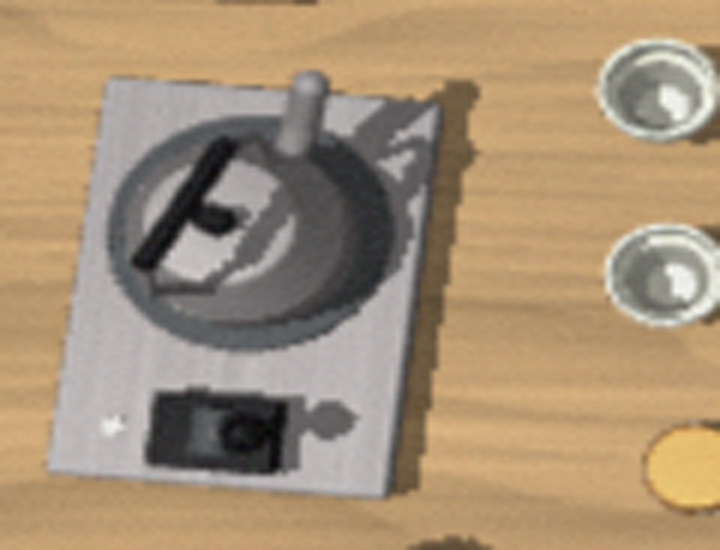

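The crop confirms the bar, from (235,145) to (140,270) in the crop, with the spout up and right at (310,80) and the lever knob at (245,430). I move over the kettle for a wrist view to refine the bar.

Run:
```python
from h import *
ctrl.movel([.148,-.53,.40])
for yaw in(-.55,-.55+np.pi):
    q=ctrl.ik([.566,.311,.33],down(yaw)); print(yaw,q)
    q2=ctrl.ik([.5424,-.2873,.3],down(yaw)); print(q2)
ctrl.reach([.4,-.1,.42],down(-.55))
ctrl.reach([.566,.311,.35],down(-.55))
p,d,C,P=grab("wrist","w1"); Z=P[...,2]
np.savez("pics/w1.npz",p=p,P=P)
m=(Z>.205)&(Z<.24)&(p.max(2)<70); q=P[m]; print(m.sum(),q.mean(0),q[:,2].max(),np.degrees(np.arctan2(*np.linalg.svd((q-q.mean(0))[:,:2])[2][0][::-1])))
r=cv2.minAreaRect(np.ascontiguousarray(onplane(np.argwhere(m)[:,::-1],.22,C)[:,:2],dtype=np.float32)); print(r)
print(ctrl.state()["joints"])
```

```text
-0.55 [ 3.19476499e-01  5.26104846e-01  7.98756378e-01 -4.44089210e-16
  1.81673143e+00  2.44027283e+00]
[-6.79733254e-01  4.66838239e-01  9.82266096e-01 -4.44089210e-16
  1.69248832e+00  1.44106307e+00]
2.5915926535897933 [ 0.3194765   0.52610485  0.79875638  0.          1.81673143 -0.70131983]
[-0.67973325  0.46683824  0.9822661   0.          1.69248832 -1.70052958]
1241 [0.57092021 0.3090698  0.22090722] 0.22431785381062702 152.7955696242714
((0.5687295794487, 0.3101068437099457), (0.013116959482431412, 0.0877901241183281), 62.70663833618164)
[ 3.17555570e-01  5.24514562e-01  7.45029640e-01 -2.00851383e-04
  1.87110770e+00  2.43994605e+00]
```

View pics/w1.png

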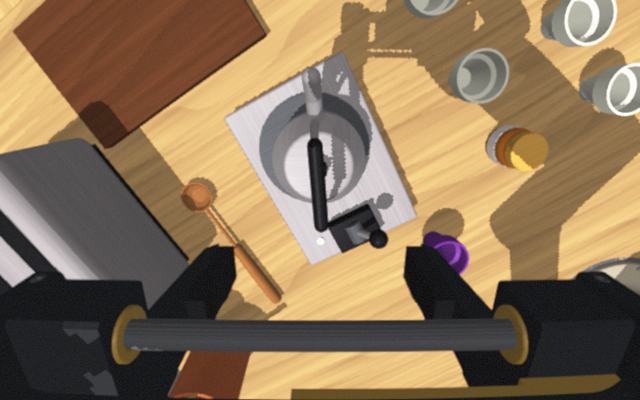

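The wrist view shows the bar from (315,145) to (320,230), near the image centre. It is free for a grasp across it, with the lid knob below. I grasp and lift now.

Run:
```python
from h import *
o=down(-.475)
ctrl.reach([.5687,.3101,.28],o)
print(ctrl.movel([.5687,.3101,.198],o,v=.08,contact_N=8))
ctrl.gripper_close(); s=ctrl.state(); print(s["width"],s["gripper_force"],s["force"])
ctrl.movel([.5687,.3101,.31],v=.08); ctrl.wait(.3)
s=ctrl.state(); print(s["width"],s["gripper_force"],s["force"],s["time_s"])
p,d,C,P=grab("top","t2"); X,Y,Z=P[...,0],P[...,1],P[...,2]
m=np.zeros(Z.shape,bool); m[180:240,360:440]=1; m&=(Z>.004)&(Z<.03)
cn=max(cv2.findContours(m.astype(np.uint8),0,cv2.CHAIN_APPROX_NONE)[0],key=len)[:,0]
print("trivet",np.round(circ(onplane(cn,.01,C)),4))
p,d,C,P=grab("wrist","w2"); p,d,C,P=grab("scene","s2")
```

```text
False
0.13738798169398708 29.69981074333191 [ 0.95491702  1.63729753 -0.88880878]
0.13824695899363407 30.19985407590866 [ 0.38934399 -1.16070422 -7.00216461] 9.4917
trivet [ 0.5429 -0.2875  0.0779]
```

View pics/s2.png

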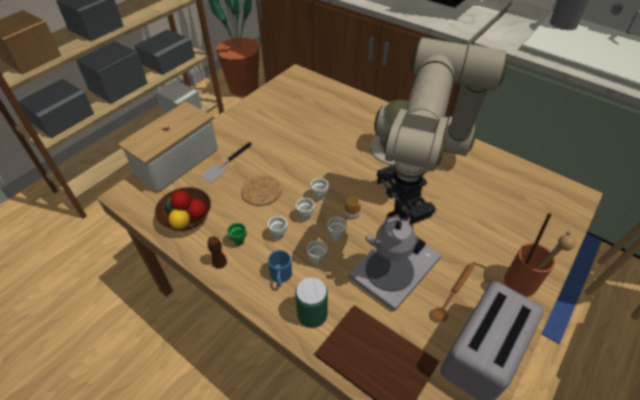

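The kettle hangs level from the gripper at (400,235). I carry it over to the trivet at (262,190).

```bash
python3 - <<'E'
from h import *
x,y=.5427,-.2874
ctrl.movel([x,y,.31],v=.15); ctrl.wait(.3)
p,d,C,P=grab("top","t3"); Z=P[...,2]
hsv=cv2.cvtColor(p,cv2.COLOR_BGR2HSV); 
m=(Z>.004)&(Z<.02); m[:,:360]=0; m[:,445:]=0; m[:170]=0; m[250:]=0
print("trivet visible px",m.sum(), P[m][:,:2].min(0),P[m][:,:2].max(0))
ctrl.movel([x,y,.185],v=.08)
hit=ctrl.movel([x,y,.160],v=.02,contact_N=4); s=ctrl.state(); print(hit,s["tcp_pos"],s["force"],s["width"])
grab("scene","s3")
ctrl.let_go(); ctrl.wait(.2)
s=ctrl.state()["tcp_pos"]
ctrl.movel([x,y,.30],v=.1)
ctrl.movel([.42,y,.38],v=.15); ctrl.wait(.3)
grab("scene","s4"); p,d,C,P=grab("top","t4"); print(ctrl.state()["time_s"])
E
python3 -c "
import cv2;a=[cv2.resize(cv2.imread(f'pics/{n}.png')[130:230,190:340],None,fx=4,fy=4) [:,:400] for n in('s3','s4')]
cv2.imwrite('pics/s34.png',cv2.hconcat(a))"
```

```text
trivet visible px 387 [ 0.41464493 -0.4351186 ] [ 0.68186945 -0.15200337]
True [ 0.54285748 -0.28774444  0.16686081] [ 1.93520816 -1.57317336  4.31411898] 0.14147754258272008
21.15
```

View pics/s34.png

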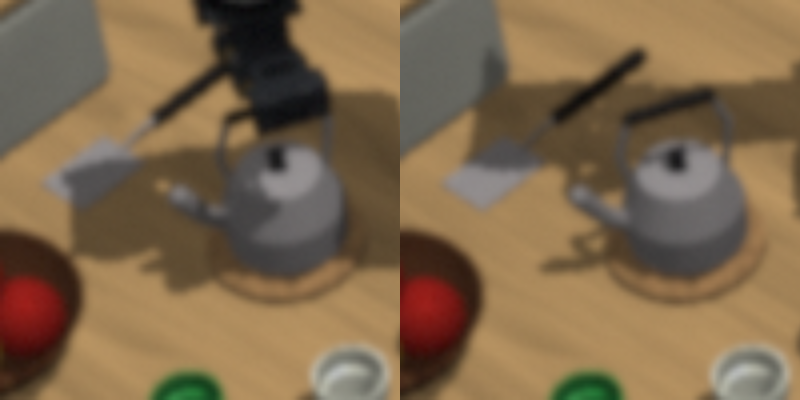

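View pics/t4.png

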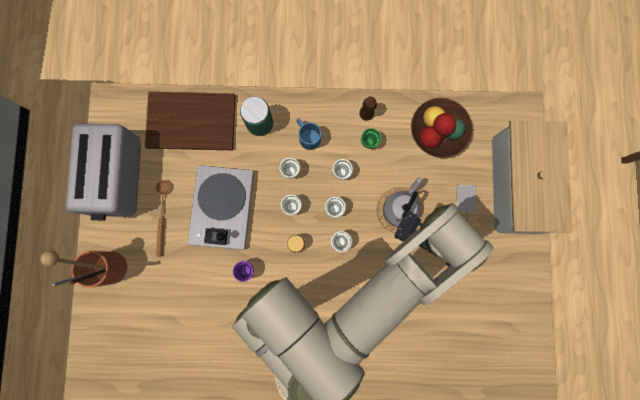

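The kettle stands upright on the cork at (402,207) in the top view. The plate is now free at (222,197). I measure the plate from this frame and place the first cup.

```bash
cat > cup.py <<'E'
from h import *
Z0=.047
def pick(c):
    o=down(0.)
    ctrl.reach([c[0],c[1],.20],o)
    hit=ctrl.movel([c[0],c[1],Z0],o,v=.1,contact_N=6)
    if hit: print("HIT going down",ctrl.state()["tcp_pos"]); return False
    ctrl.gripper_close(); s=ctrl.state()
    ctrl.movel([c[0],c[1],.30],v=.15)
    s=ctrl.state(); print("pick",s["width"].__round__(3),s["gripper_force"].__round__(1),s["force"].round(2)); return True
def place(t,k):
    o=down(0.); ze=.041+.026*k+Z0
    ctrl.reach([t[0],t[1],.30],o); ctrl.wait(.2)
    if ze+.03<.28: ctrl.movel([t[0],t[1],ze+.03],v=.12)
    hit=ctrl.movel([t[0],t[1],ze-.006],o,v=.025,contact_N=5)
    s=ctrl.state(); print("place",hit,"dz",(s["tcp_pos"][2]-ze).round(4),s["force"].round(1))
    ctrl.let_go(); ctrl.wait(.2)
    ctrl.movel([t[0],t[1],max(.30,ze+.03)],v=.15); print("t",ctrl.state()["time_s"])
E
python3 - <<'E'
from cup import *
p=cv2.imread("pics/t4.png"); C=cam("top")
g=cv2.cvtColor(p,cv2.COLOR_BGR2GRAY); m=(g<125).astype(np.uint8); m[:168]=0;m[222:]=0;m[:,:196]=0;m[:,248:]=0
m=cv2.morphologyEx(m,cv2.MORPH_OPEN,np.ones((3,3)))
cn=max(cv2.findContours(m,0,cv2.CHAIN_APPROX_NONE)[0],key=len)[:,0]
t=circ(onplane(cn,.041,C)); print("plate",np.round(t,4),len(cn))
assert abs(t[2]-.08)<.005 and np.hypot(t[0]-.5734,t[1]-.3145)<.012
np.save("plate.npy",t[:2])
ctrl.movel([.42,-.2874,.42]); 
if pick([.4298,-.0853]): place(t,0)
ctrl.movel([t[0]-.05,t[1],.33]); ctrl.wait(.2)
p,d,C,P=grab("wrist","w5"); Z=P[...,2]
m=(abs(Z-.113)<.008)&(np.hypot(P[...,0]-t[0],P[...,1]-t[1])<.06); print("rim",np.round(circ(P[m]),4),m.sum())
E
```

```text
plate [0.5734 0.3143 0.0785] 135
pick 0.737 29.9 [-0.99  0.71 -1.63]
place True dz 0.0001 [-0.5 -0.7  4.2]
t 33.525
rim [0.5736 0.3127 0.0315] 668
```

The first cup stands on the plate with a height error of 0.1 mm and its rim 2 mm off centre. I nest the others, stopping if any height is wrong.

```bash
python3 - <<'E'
from cup import *
t=np.load("plate.npy")
for k,c in enumerate([(.5422,-.0635),(.5464,.0816),(.6694,-.086),(.6701,.089)],1):
    if not pick(c): break
    place(t,k)
    ctrl.movel([t[0]-.05,t[1],.36]); ctrl.wait(.1)
    p,d,C,P=grab("wrist",f"w6_{k}"); Z=P[...,2]; h=.113+.026*k
    m=(abs(Z-h)<.008)&(np.hypot(P[...,0]-t[0],P[...,1]-t[1])<.06); r=circ(P[m]); print(k,"rim",np.round(r,4),m.sum(),P[m][:,2].max().round(4))
    if m.sum()<200 or np.hypot(r[0]-t[0],r[1]-t[1])>.007: print("stop"); break
ctrl.movel([.42,0.05,.40]); ctrl.wait(.1)
p,d,C,P=grab("top","t7"); grab("scene","s7")
E
python3 -c "
import cv2;a=cv2.resize(cv2.imread('pics/s7.png')[150:300,200:460],None,fx=3,fy=3)
cv2.imwrite('pics/s7c.png',a)"
```

```text
pick 0.751 29.9 [-0.71 -0.04 -2.34]
place True dz 0.0003 [0.3 0.7 4.7]
t 46.0417
1 rim [0.5738 0.3137 0.0315] 646 0.1405
pick 0.75 30.0 [ 1.15 -1.26 -1.76]
place True dz 0.0 [-0.4  1.2  4.5]
t 57.3333
2 rim [0.5738 0.3139 0.0315] 747 0.1666
pick 0.744 30.0 [-0.37 -0.8  -1.59]
place True dz 0.0001 [-0.2  0.4  3.9]
t 69.4083
3 rim [0.574  0.3139 0.0314] 891 0.1922
pick 0.742 30.0 [ 0.61  0.   -1.46]
place True dz -0.0 [-0.   0.6  4.4]
t 80.0667
4 rim [0.5741 0.314  0.0314] 1058 0.2182
```

View pics/s7c.png

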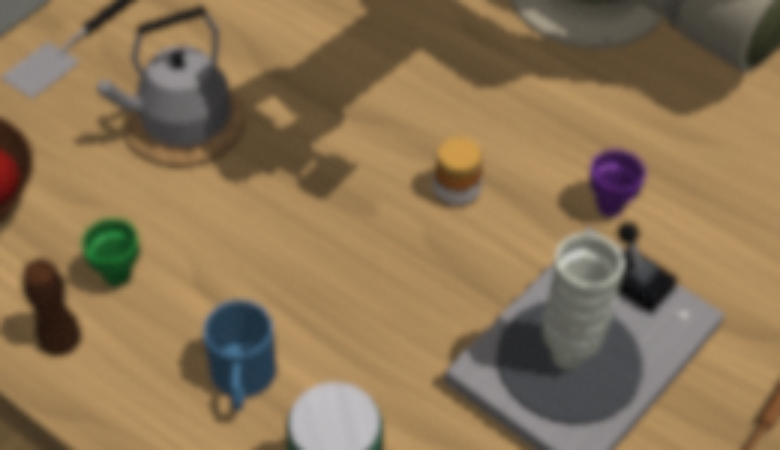

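Five cups form one straight stack at (585,300) in the crop, and the lever knob at (628,232) is still off. I push the lever with closed fingers, turning the wrist camera away from the stack.

Run:
```python
from cup import *
o=down(np.pi)
ctrl.gripper_close()
ctrl.reach([.40,.20,.30],o)
ctrl.movel([.436,.245,.20],o)
print(ctrl.movel([.436,.245,.094],v=.1,contact_N=8))
print(ctrl.movel([.440,.335,.094],v=.05,contact_N=8)); s=ctrl.state(); print(s["tcp_pos"],s["force"])
p=s["tcp_pos"]; ctrl.movel([p[0],p[1]-.03,.094]); ctrl.movel([p[0],p[1]-.05,.30],v=.2)
ctrl.reach([.30,.0,.40],o); ctrl.wait(.2)
grab("scene","s8"); p,d,C,P=grab("top","t8"); X,Y,Z=P[...,0],P[...,1],P[...,2]
m=(Z>.085)&(abs(X-.437)<.04)&(abs(Y-.324)<.06); print("knob",P[m].mean(0),m.sum())
m=(Z>.185)&(abs(X-.54)<.1)&(abs(Y+.29)<.1)&(p.max(2)<70); q=P[m][:,:2]; print("bar",m.sum(),cv2.minAreaRect(np.ascontiguousarray(q,dtype=np.float32)))
hsv=cv2.cvtColor(p,cv2.COLOR_BGR2HSV)
m=(Z>.004)&(Z<.02)&(np.hypot(X-.5427,Y+.2874)<.13)
n,l,st,c=cv2.connectedComponentsWithStats(m.astype(np.uint8)); b=l==1+np.argmax(st[1:,4])
hull=cv2.convexHull(np.argwhere(b)[:,::-1].astype(np.int32))[:,0]; print("trivet",circ(onplane(hull,.01,C)),b.sum())
print(ctrl.state()["time_s"])
a=cv2.resize(cv2.imread('pics/s8.png')[150:300,200:460],None,fx=3,fy=3); cv2.imwrite('pics/s8c.png',a)
a=cv2.resize(p[130:290,180:440],None,fx=3,fy=3); cv2.imwrite('pics/t8c.png',a)
```

```text
False
True
[0.43929831 0.32617249 0.09350611] [ 0.51846172 -4.05749195  3.70173773]
knob [0.44047928 0.35004936 0.11329124] 63
bar 106 ((0.541458249092102, -0.284808486700058), (0.012880410999059677, 0.0880415067076683), 62.72593307495117)
trivet (np.float64(0.5427926348138291), np.float64(-0.2864691461780352), np.float64(0.08005049282764025)) 529
93.4667
```

View pics/s8c.png

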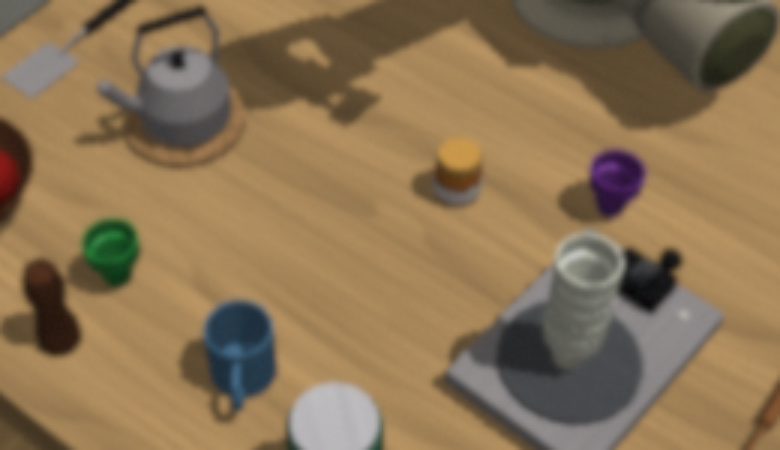

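View pics/t8c.png

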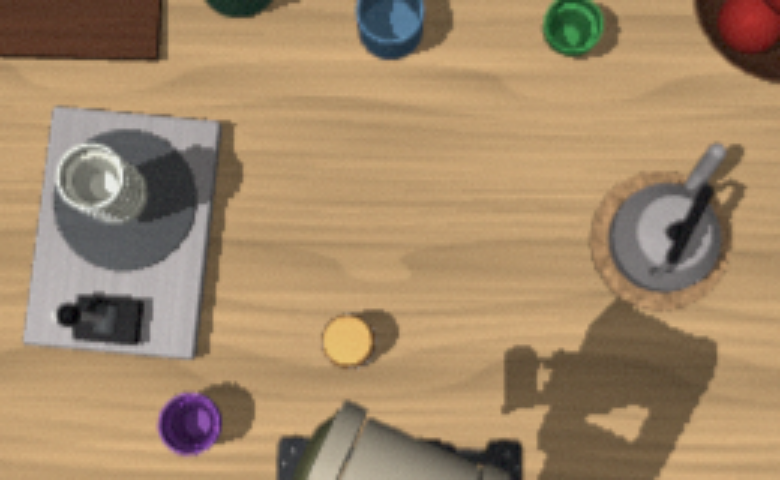

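The views show the lever over to +y with the knob at y = 0.350 (it hit its stop). The kettle is within about 2 mm of the trivet centre, and the stack is straight. I hand in.

```bash
python3 -c "
from rig import ctrl
print(ctrl.sign_off())"
```

```text
the job is handed in; nothing more can be done
None
```

The job is handed in: the kettle stands on the trivet, all five white cups are nested in one stack on the warming plate, and the lever is at its on stop. My last pictures confirm this, but no verdict came back.

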